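Reset a tested recorder and rock its test plug free

TASK

The recorder standing in the cradle has passed its test: reset it by pushing its recessed reset button fully in with the tip of the pin tool, and stand the pin tool back in its hole in the tool block. Then take hold of the tight test plug and rock it side to side, tipping it toward one end of its long side and then the other, until it works free; a straight pull would lift the recorder, which must stay down in its cradle. Finish while still holding the plug upright, just clear above its socket, a finger's breadth or so, with nothing else disturbed.

Things in the scene. Friction and masses are not known exactly. Their poses are not given: they have to be found in the camera images.
- cradle: Fixed test cradle: aluminium plate 100 x 190 x 12 mm with white guides 72 mm high at its ends. In it a black recorder box (48 x 160 x 130 mm) stands loose, connector panel up. Origin: centre of the plate's underside, on the bench; y along the recorder's long side, z up. The panel is 142 mm above the origin; two white headers, 13 x 13 mm, stand 4 mm proud of it.
- recorder (a joint): How far the recorder is lifted out of its cradle, m; 0 = fully down. Only its own weight, about 8 N, keeps it down; the cradle guides it straight up and down. A straight pull on the plug takes about 18 N, so it would lift the recorder.
- reset_hole (a point): Centre of the round reset hole, 10 mm across, at the level of the recorder's panel, 55 mm toward the cradle's -y end from the recorder's middle. The button, 8 mm across, has its top 5 mm below this point.
- reset_button (a joint): How far the reset button is pushed in, m: 0 = out, 0.003 = fully in. A spring pushes it back out; fully in takes about 4 N.
- socket (a point): Centre of the socket's mouth, 3 mm above the panel, 20 mm toward the cradle's +y end from the middle; axes as the cradle's. Socket 14 mm deep, 40 mm along y, 17 mm along x; rim 46 x 23 mm outside. At each end two sprung contacts (14 mm from the middle along y, 4 mm below the mouth) grip the plug's nose, about 9 N of friction an end; an end is free once raised 10 mm.
- plug: The test plug (40 g), fully home in the socket at the start. Origin: centre of the lower end of its white nose; z up through the plug, y along its long side. Nose 38 mm (y) x 14 mm (x), 17 mm long, 14 mm of it in the socket. With 1 mm play at each end along y it can lean about 0.14 rad toward either end while home, more as it rises.
- plug_grip (a point): Middle of the plug's dark grip shell, 34 mm above the plug's origin. The shell is 40 mm (y) x 20 mm (x) and reaches from 17 to 51 mm above the origin (3 mm clear of the socket's rim when home).
- pin_tool: The pin tool (35 g), all metal and slimmer than the screwdrivers, standing point down in a hole of the tool block. Origin: its point; z runs up its axis. Shank 5 mm across and 45 mm long, tapering to a 2.4 mm point in the last 5 mm; a collar 16 mm across from 45 to 50 mm, which rests on the block; a straight round handle 11 mm across from 50 to 125 mm.
- tool_block: The fixed wooden tool block, 60 x 160 mm and 50 mm high. Origin: centre of its underside; y along its row of three round holes, 9 mm across and 47 mm deep, at y = -50, 0 and +50 mm. Each holds one tool at the start: the pin tool (in any of the three) and two screwdrivers. A seated pin tool has its point 5 mm above the bench.
- screwdriver0: Bystander: screwdriver with a thick black handle 24 mm across, standing in the tool block, its top 143 mm above the bench; origin at its tip.
- screwdriver1: Bystander: the same with a handle 28 mm across.
- spare_plug: Bystander: a second test plug lying on its broad side on the bench, 20 mm high; origin on the bench under the end of its nose.
- tape_roll: Bystander: roll of yellow tape lying flat, 84 mm across, 24 mm high; origin under its centre.
- terminal_block: Bystander: orange terminal block, 30 x 60 x 24 mm; origin under its centre.
- meter: Bystander: dark multimeter lying flat, 85 x 165 x 34 mm; origin under its centre.
Mind the look-alikes: they are no part of the job. Leave any purple look-alike of the plug alone.

How it is judged:
By the outcome, as a careful person would: the job done as asked, in the order asked, and still so for the second after the job is handed in, while the arm keeps its last pose, push and grip.
It also fails if it takes over 67 s, if anything falls off the work surface, if the arm or the gripper's body presses on something with over 40 N, if the wrist force passes 120 N, or if a joint passes its speed limit or range.

ROBOT

A 6-joint arm with a two-finger parallel gripper is mounted at the origin on the work surface. World frame = base frame: x ahead of the robot, y to its left, z up, the work surface at z = 0. Lengths are in mm, angles in rad, forces in N, time in s.
With the tool pointing down it reaches from about 300 to 775 mm from the base axis. Payload 14.6 kg.
Tool frame: the origin (TCP) lies between the finger pads; the fingertips stand manip.tip_reach ahead of it and the grasp point (between the pads) lies 5 mm behind it (manip.tip_reach is the distance from the TCP to the fingertips, in mm); z points along the fingers, y is the line along which they close (so a half turn about z gives the same grasp; the last joint's range is limited). The gripper opens to 94 mm and grips with 3 to 60 N. Pads are 16 mm wide; open, the fingers measure 119 mm over their backs; the gripper's body (75 mm by 177 mm) begins 78 mm behind the grasp point.
Start: joints at [1.056, 0.3, 1.521, -0, 1.321, -0.067], TCP at [238.137, 495.762, 219.446] pointing down, gripper open.
Joint ranges: [-3.03, 3.03], [-0.79, 2.21], [0.23, 2.52], [-1.04, 4.18], [0, 3.07], [-2.55, 2.55]. Speed limits (rad/s): [2.22, 2.22, 2.57, 3.14, 3.14, 3.14].

INTERFACE

Orientations are given as [roll, pitch, yaw] about the fixed x, y, z axes, in that order (R = Rz(yaw) Ry(pitch) Rx(roll)).
In Python, from cell import manip gives the robot as it stands. The module is installed in compiled form; this text tells all that it offers.
- The arm moves only by the shell command python3 -m creep 'ROWS' [FORCE]. ROWS is JSON, a list of rows, each a list of 3 entries, a list of its own where there are three numbers: the opening, from -1 (shut) to 1 (fully open), then the shift along the tool's x, y, z in cm, then the turn about the tool's z in units of 5 degrees (1.0 is 5 degrees). In form: [[grip, [tx, ty, tz], roll], ...]. A call has 1 to 12 rows; each row is the pose to reach, as a shift and turn from the pose commanded when the call began, along the tool's axes at that moment; what a row does not reach only later rows make up. A row lasts 1/10 s, in which the tool goes at most 50 mm and 8.59 degrees, less where a joint would pass 70% of its speed; a pose out of reach is approached as far as the arm can. A call with a gripper value outside its range is refused whole. The fingers move at their own pace and stop on an object; FORCE is the grip in N (left out, the last holds). Time passes only in rows, so rows that repeat a pose let the fingers close. It gives the time, the measured TCP pose, the force, the opening and the grip force at its end, in the units of the state.
- manip.read_state(): the state, without advancing time (a new reading comes with each control period).
- manip.camera(name): name is "scene" or "top"; returns the picture (420x560x3 uint8, red, green, blue); there is no depth.
- manip.camera_params(name): a dict with "fovy" (degrees; the focal length in pixels is half the picture's height over the tangent of half this angle, whatever the lens; pixels are square), "cx", "cy" (the principal point, pixels), "origin" and "attitude" of the camera in the world. Camera axes: x right, y down, z forward; pixel columns grow to the right and rows downward; lengths in mm; the calibration is good to about 2 mm. A picture is of the moment at which its call begins. camera_params takes no time and is no camera call.
- manip.sign_off(): hands the job in; it is judged then, once.
The state is a dict: "clock": time; "joints": joint angles; "qd": joint speeds; "effort": joint torques, N m; "eef_pos": TCP position; "eef_rot": TCP orientation; "wrist_force": force on the tool from outside, world axes, zero at the start; "moment": the same for the moment, N m; "finger_gap": finger opening in mm; "finger_force": force on a finger pad.
Only numpy, scipy, OpenCV 4.12 (cv2) and the standard library are available. Lean on these libraries where they do the work, as an engineer would, in place of code of your own. Each camera call takes 0.05 s, during which the arm holds its last target. There are 200 camera calls.

## Working session

There is one attempt and no reset: what is moved stays moved. The work goes in short steps, Python scripts to look and compute and a shell command to move; the robot and the scene stay as the last step left them, time stands still between calls to the robot, and variables do not carry over. Pictures are saved under pics/ and viewed, at most 10 in all, crops included, and the job is handed in when it is done.

```bash
mkdir -p pics
python3 - <<'E'
from cell import manip
import cv2
for n in("scene","top"):
    im=manip.camera(n);cv2.imwrite(f"pics/{n}0.png",im[:,:,::-1]);print(n,manip.camera_params(n))
print(manip.read_state(),manip.tip_reach)
E
```

```text
scene {'fovy': 57.21439347472261, 'cx': 275.96811895400936, 'cy': 211.66508247054364, 'origin': array([1045.83596829,  457.49759069,  601.17660188]), 'attitude': array([-2.12635179e+00, -2.02756299e-03,  2.46785130e+00])}
top {'fovy': 42.55598580991178, 'cx': 279.2846339521364, 'cy': 214.07461092832088, 'origin': array([ 403.34723872, -153.27850082, 1238.70829934]), 'attitude': array([-2.985676  ,  0.005812  , -1.58144113])}
{'clock': 0.1, 'joints': array([ 1.05640958e+00,  3.00408551e-01,  1.52151121e+00, -4.12193613e-05,
        1.32068779e+00, -6.65966840e-02]), 'qd': array([-0.00109704, -0.00098049, -0.00213126,  0.00101864,  0.000157  ,
        0.00069377]), 'effort': array([ 6.31198986e-07, -5.32646406e+01, -3.53284800e+01,  7.08723301e-02,
        2.34432926e-02, -3.34648780e-05]), 'eef_pos': array([238.03975878, 495.58000365, 218.95018488]), 'eef_rot': array([-3.14057735e+00, -2.77010524e-05,  2.69381280e+00]), 'wrist_force': array([0.15930911, 0.09655119, 0.1427549 ]), 'moment': array([-0.00266293, -0.01154448, -0.01070909]), 'finger_force': 0.0, 'finger_gap': 94.21900242146542} 14.0
```

View pics/scene0.png

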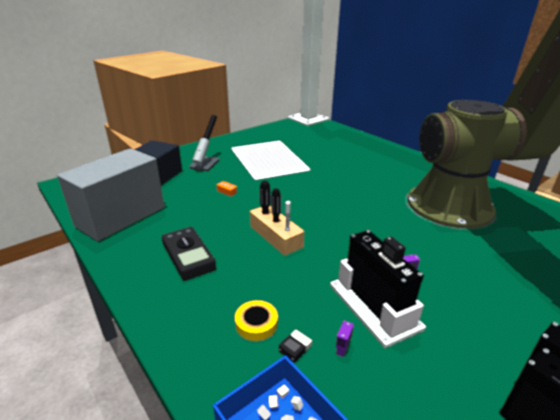

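View pics/top0.png

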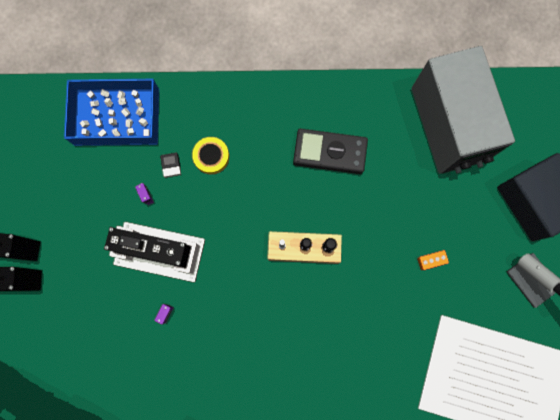

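Candidates (top picture): the plug is the black shell on the recorder at about (130,240) or (165,250). Look-alikes are the purple ones at (143,192) and (163,314), and the spare at (170,165). The pin tool is the slim metallic one at (281,244); the black screwdrivers are at (306,244) and (330,244). I'll check this with one close crop.

Run:
```python
import cv2,numpy as np
t=cv2.imread("pics/top0.png");s=cv2.imread("pics/scene0.png")
a=cv2.resize(t[215:290,95:215],None,fx=4,fy=4,interpolation=2)   #480x300
b=cv2.resize(t[225:270,262:347],None,fx=3.5,fy=3.5,interpolation=2)
c=cv2.resize(s[220:345,325:430],None,fx=2.4,fy=2.4,interpolation=2)
d=cv2.resize(s[175:255,240:310],None,fx=3.7,fy=3.7,interpolation=2)
o=np.zeros((600,800,3),np.uint8)
for im,x,y in((a,0,0),(b,490,0),(c,0,300),(d,300,302)): 
    h,w=im.shape[:2];h=min(h,600-y);w=min(w,800-x);o[y:y+h,x:x+w]=im[:h,:w]
cv2.imwrite("pics/crop1.png",o)
```

```text
(no output)
```

View pics/crop1.png

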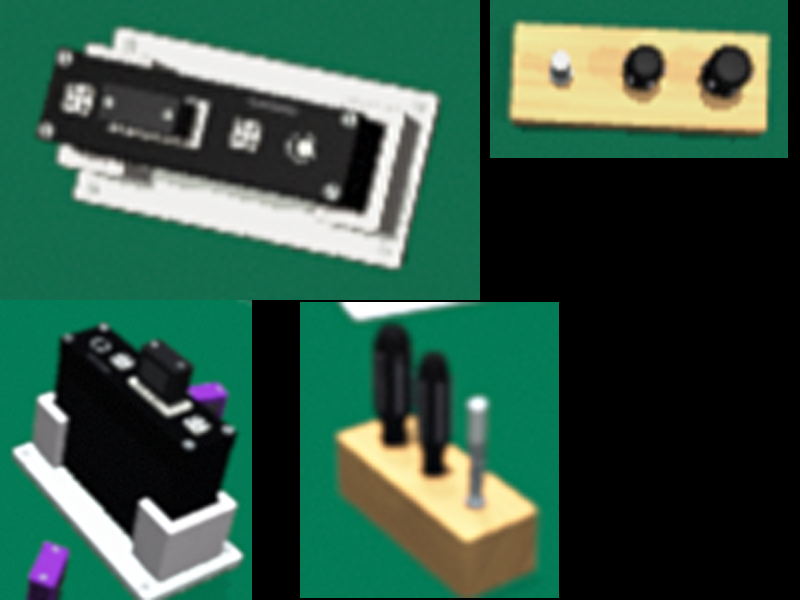

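The pictures confirm the choice. The pin tool is the slim metallic one in the left hole at top px (281,244), and both screwdrivers are black and thick. The plug is the black shell in the white rim, at about (131,242). The reset hole is at about (170.5,252), so cradle −y points right in the image. Four panel screws are visible for the fit.

```bash
cat > h.py <<'E'
import numpy as np,cv2
from scipy.spatial.transform import Rotation as Ro
from cell import manip
P={n:manip.camera_params(n) for n in("scene","top")}
def ray(n,uv):
    p=P[n];f=210/np.tan(np.radians(p["fovy"])/2)
    d=Ro.from_euler("xyz",p["attitude"]).apply([(uv[0]-p["cx"])/f,(uv[1]-p["cy"])/f,1]);return p["origin"],d
def onz(n,uv,z):
    o,d=ray(n,uv);return (o+d*(z-o[2])/d[2])
def proj(n,X):
    p=P[n];f=210/np.tan(np.radians(p["fovy"])/2)
    c=Ro.from_euler("xyz",p["attitude"]).inv().apply(np.array(X)-p["origin"]);return c[:2]/c[2]*f+[p["cx"],p["cy"]]
def spot(im,uv,r=3):
    g=im.astype(float).sum(2);u,v=np.round(uv).astype(int);w=g[v-r:v+r+1,u-r:u+r+1];w=np.clip(w-np.median(w)-60,0,None)
    y,x=np.mgrid[v-r:v+r+1,u-r:u+r+1];return np.array([(w*x).sum(),(w*y).sum()])/w.sum()
E
python3 - <<'E'
from h import *
np.set_printoptions(precision=1,suppress=True)
t=cv2.imread("pics/top0.png");s=cv2.imread("pics/scene0.png")
# screws order: (+y,+x?) listed around
ta=np.array([(65,57),(349,118),(332,191),(45,131)])/4+[95,215]-.4
sa=(np.array([(229,429),(103,326),(68,337),(189,443)])-[0,300])/2.4+[325,220]-.3
for n,im,a,k in(("top",t,ta,2),("scene",s,sa,2)):
    S=np.array([spot(im,p,k) for p in a]);X=np.array([onz(n,p,143) for p in S])
    c=X.mean(0);e=(X[0]+X[3]-X[1]-X[2]);print(n,S.tolist(),X[:,:2].tolist(),"c",c,"yaw of cradle y",np.degrees(np.arctan2(e[1],e[0])))
h=np.array((302,148))/4+[95,215]-.4
print("hole top",onz("top",h,142)); h=(np.array((100,345))-[0,300])/2.4+[325,220]-.3
print("hole scene",onz("scene",h,142))
# block top z=50 corners
def pin(n,im,uv): 
    g=im.astype(int);return uv
a=(np.array([(515,22),(768,35),(766,133),(510,122)])-[490,0])/3.5+[262,225]-.35
X=np.array([onz("top",p,50) for p in a]);print("block",X[:,:2].tolist(),X.mean(0))
p=(np.array((560,60))-[490,0])/3.5+[262,225]-.35
print("pin top(130)",onz("top",p,130))
d=lambda q:(np.array(q)-[300,302])/3.7+[240,175]-.35
print("pin scene top",onz("scene",d((478,403)),130),"collar",onz("scene",d((475,501)),53))
a=[d(q) for q in((338,437),(467,541),(536,511),(413,415))];X=np.array([onz("scene",q,50) for q in a]);print("block scene",X[:,:2].tolist(),X.mean(0))
E
```

```text
top [[110.78651685393258, 228.91356957649091], [182.6217882836588, 243.32271325796506], [177.49675324675326, 262.6810064935065], [106.25722273998136, 247.0605778191985]] [[548.8219077465823, 197.30057067498115], [517.4806334787257, 49.24656526608018], [478.1353978248543, 58.98371457495381], [511.57416351731143, 205.1447824191684]] c [514.  127.7 143. ] yaw of cradle y 77.58278834444856
scene [[419.8339416058394, 273.485401459854], [367.83553875236294, 230.5897920604915], [352.7785714285714, 234.8], [403.23085714285713, 279.6594285714286]] [[513.5647469635861, 206.08512792522802], [480.8466845187439, 59.390792948406215], [517.0657606252234, 50.08692786397137], [550.7181744048312, 197.45109632891655]] c [515.5 128.3 143. ] yaw of cradle y 77.28117486356433
hole top [500.9  74.7 142. ]
hole scene [504.   75.1 142. ]
block [[552.6344857534489, -124.65573109346423], [542.5180523213032, -284.84284736261696], [480.59354561841644, -281.8260285038841], [489.2773754343559, -121.02560820096994]] [ 516.3 -203.1   50. ]
pin top(130) [ 519.7 -153.   130. ]
pin scene top [ 521.4 -152.2  130. ] collar [ 522.4 -152.    53. ]
block scene [[544.797771897908, -281.8252355721425], [553.5804735041739, -122.90336185107282], [494.79773531423496, -120.41638025904803], [482.26053402454124, -272.4568913453068]] [ 518.9 -199.4   50. ]
```

```bash
cat >> h.py <<'E'
def go(X,yaw=None):
    s=manip.read_state();R=Ro.from_euler("xyz",s["eef_rot"]);d=R.inv().apply(np.array(X)-s["eef_pos"])/10
    r=0 if yaw is None else ((np.degrees(s["eef_rot"][2])-yaw+180)%360-180)/5
    print("shift cm",d.round(3),"roll",round(r,3),"at",s["eef_pos"].round(1),np.degrees(s["eef_rot"]).round(2),"F",s["wrist_force"].round(2),"t",s["clock"])
E
python3 -c "
from h import *
go([520.5,-152,200],86.7)"
```

```text
shift cm [-53.499 -46.142   1.94 ] roll 13.529 at [238.  495.6 219. ] [-179.94   -0.    154.34] F [0.16 0.1  0.14] t 0.1
```

```bash
python3 -m creep '[[1,[-5,-4.3,0],1.3],[1,[-10,-8.6,0],2.6],[1,[-15,-13,0],3.9],[1,[-20,-17.2,0],5.2],[1,[-25,-21.5,0],6.5],[1,[-30,-25.8,0],7.8],[1,[-33,-28.4,0],9],[1,[-36,-31,0],10],[0.5,[-39,-33.6,0],11],[0,[-42,-36.2,0],12],[-0.2,[-45,-38.8,0],13],[-0.2,[-48,-41.4,1],13.53]]'; python3 -c "
from h import *
go([520.5,-152,200],86.7)"
```

```text
clock: 1.3
eef_pos: [478.5, -56.1, 214.0]
eef_rot: [3.14, 0.0, 1.509]
wrist_force: [0.6, 0.4, 0.8]
finger_gap: 65.8
finger_force: 0.0
shift cm [-9.317  4.777  1.403] roll -0.044 at [478.5 -56.1 214. ] [179.93   0.    86.48] F [0.64 0.4  0.75] t 1.3
```

```bash
python3 -m creep '[[-0.2,[0,0,0],0],[-0.2,[0,0,0],0],[-0.2,[0,0,0],0]]'; python3 -c "
from h import *
go([520.5,-152,200],86.7)"
```

```text
clock: 1.6
eef_pos: [477.6, -53.0, 213.5]
eef_rot: [-3.141, -0.0, 1.514]
wrist_force: [-0.4, 1.0, -0.4]
finger_gap: 41.2
finger_force: 0.0
shift cm [-9.641  4.838  1.349] roll 0.012 at [477.6 -53.  213.5] [-1.7999e+02 -1.0000e-02  8.6760e+01] F [-0.44  0.97 -0.36] t 1.6
```

```bash
python3 -m creep '[[-0.2,[-3.2,1.6,0.4],0],[-0.2,[-6.4,3.2,0.8],0],[-0.2,[-9.64,4.84,1.35],0],[-0.2,[-9.64,4.84,1.35],0],[-0.2,[-9.64,4.84,1.35],0],[-0.2,[-9.64,4.84,1.35],0]]'
python3 - <<'E'
from h import *
go([520.5,-152,97],86.7)
im=manip.camera("scene");t=manip.camera("top")
c=cv2.resize(im[100:270,220:360],None,fx=3.5,fy=3.5,interpolation=2)[:,:,::-1]
cv2.imwrite("pics/c2.png",c)
E
```

```text
clock: 2.2
eef_pos: [520.6, -151.4, 200.4]
eef_rot: [3.141, -0.0, 1.515]
wrist_force: [0.2, 0.5, 0.5]
finger_gap: 37.7
finger_force: 0.0
shift cm [-6.1000e-02 -1.0000e-02  1.0342e+01] roll 0.019 at [ 520.6 -151.4  200.4] [179.98  -0.    86.8 ] F [0.21 0.48 0.49] t 2.2
```

View pics/c2.png

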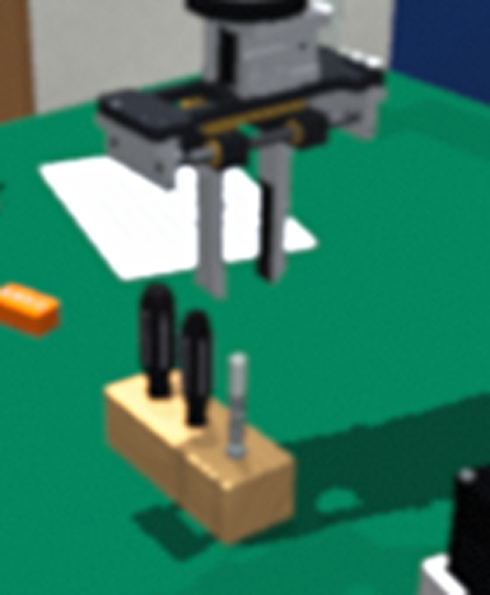

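The fingertips at (213,290) and (270,278) straddle the pin top at (238,358), and they close across the row. I'm descending to grip.

```bash
python3 -m creep '[[-0.2,[0,0,3],0],[-0.2,[0,0,6],0],[-0.2,[0,0,9],0],[-0.2,[0,0,10.3],0],[-0.2,[0,0,10.3],0],[-1,[0,0,10.3],0],[-1,[0,0,10.3],0],[-1,[0,0,10.3],0],[-1,[0,0,10.3],0],[-1,[0,0,10.3],0],[-1,[0,0,10.3],0],[-1,[0,0,10.3],0]]' 40; python3 -c "
from h import *
go([520.5,-152,97],86.7)"
```

```text
clock: 3.5
eef_pos: [521.1, -153.0, 97.8]
eef_rot: [3.14, 0.0, 1.513]
wrist_force: [-0.1, 0.8, 6.6]
finger_gap: 10.3
finger_force: 40.0
shift cm [ 0.098 -0.063  0.078] roll -0.002 at [ 521.1 -153.    97.8] [1.7993e+02 2.0000e-02 8.6690e+01] F [-0.08  0.75  6.64] t 3.5
```

```bash
python3 -m creep '[[-1,[0,0,-1],0],[-1,[0,0,-3],0],[-1,[0,0,-6],0],[-1,[0,0,-10],0],[-1,[0,0,-14],0],[-1,[0,0,-16],0],[-1,[0,0,-16],0],[-1,[0,0,-16],0],[-1,[0,0,-16],0],[-1,[0,0,-16],0]]'
python3 - <<'E'
from h import *
for i in range(4):
  go([502.8,74.3,257],86.7); im=manip.camera("scene")
t=manip.camera("top")
c=cv2.resize(im[40:270,190:400],None,fx=2.5,fy=2.5,interpolation=2)[:,:,::-1]
cv2.imwrite("pics/c3.png",c)
E
```

```text
clock: 4.5
eef_pos: [520.3, -152.7, 255.7]
eef_rot: [-3.139, -0.001, 1.513]
wrist_force: [0.4, 0.4, -0.6]
finger_gap: 10.4
finger_force: 40.0
shift cm [22.566 -3.062 -0.105] roll -0.001 at [ 520.3 -152.7  255.7] [-1.7988e+02 -4.0000e-02  8.6690e+01] F [ 0.37  0.39 -0.64] t 4.5
shift cm [22.57  -3.071 -0.088] roll -0.001 at [ 520.4 -152.8  256. ] [-1.799e+02 -3.000e-02  8.669e+01] F [-0.59 -0.05 -0.09] t 4.55
shift cm [22.573 -3.079 -0.067] roll -0.001 at [ 520.5 -152.8  256.2] [-1.7992e+02 -2.0000e-02  8.6690e+01] F [0.59 0.36 0.27] t 4.6
shift cm [22.574 -3.084 -0.051] roll -0.001 at [ 520.6 -152.8  256.4] [-1.7994e+02 -2.0000e-02  8.6690e+01] F [-0.91  0.25 -0.15] t 4.65
```

View pics/c3.png

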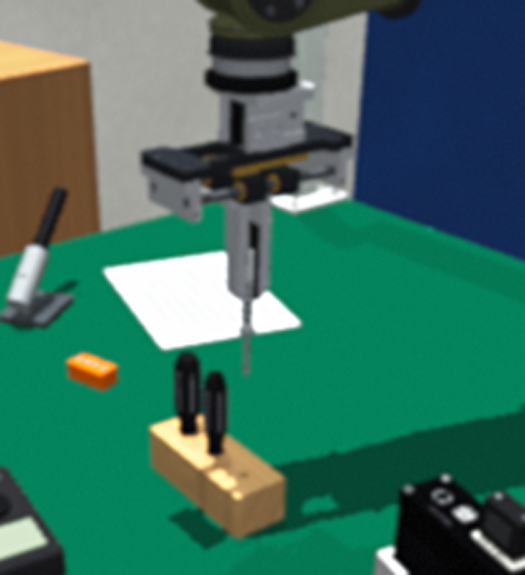

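The pin is gripped and hangs upright, with its point at crop (247,373). I'm carrying it over the hole.

```bash
python3 -m creep '[[-1,[2,-0.3,0],0],[-1,[6,-0.8,0],0],[-1,[10,-1.4,0],0],[-1,[14,-1.9,0],0],[-1,[18,-2.5,0],0],[-1,[21,-2.9,0],0],[-1,[22.57,-3.08,0],0],[-1,[22.57,-3.08,0],0],[-1,[22.57,-3.08,1],0],[-1,[22.57,-3.08,1.2],0],[-1,[22.57,-3.08,1.2],0],[-1,[22.57,-3.08,1.2],0]]'; python3 -m creep '[[-1,[0,0,0],0],[-1,[0,0,0],0],[-1,[0,0,0],0]]'
python3 - <<'E'
from h import *
go([502.8,74.3,244],86.7); im=manip.camera("scene")
c=cv2.resize(im[190:270,320:420],None,fx=6,fy=6,interpolation=2)[:,:,::-1]
cv2.imwrite("pics/c4.png",c);cv2.imwrite("pics/scene4.png",im[:,:,::-1])
t=manip.camera("top");cv2.imwrite("pics/top4.png",t[:,:,::-1])
print(proj("scene",[502.8,74.3,152]),proj("scene",[502.8,74.3,142]))
E
```

```text
clock: 5.95
eef_pos: [503.0, 73.6, 245.0]
eef_rot: [-3.141, 0.0, 1.512]
wrist_force: [-0.2, 0.0, 0.1]
finger_gap: 10.6
finger_force: 40.0
clock: 6.25
eef_pos: [503.0, 74.2, 245.1]
eef_rot: [3.141, -0.0, 1.513]
wrist_force: [-0.0, -0.4, -0.6]
finger_gap: 10.4
finger_force: 40.0
shift cm [ 0.013 -0.022  0.113] roll -0.003 at [503.   74.2 245.1] [179.99  -0.    86.69] F [-0.02 -0.36 -0.62] t 6.25
[367.06318102 234.04878817] [366.44092753 238.06757769]
```

View pics/c4.png

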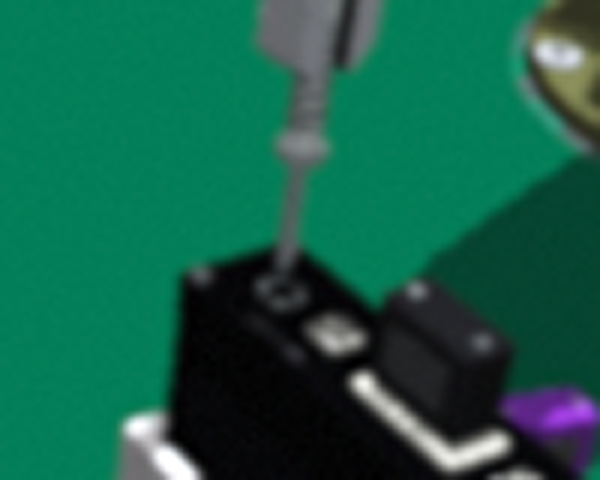

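The pin point is at (367.2,234.0) and the hole ring at (366.6,237.9). Both match the projected targets to within half a pixel, so I'm lowering.

```bash
python3 -m creep '[[-1,[0,0,0.5],0],[-1,[0,0,1],0],[-1,[0,0,1.4],0],[-1,[0,0,1.4],0],[-1,[0,0,1.4],0],[-1,[0,0,1.4],0]]';  python3 -m creep '[[-1,[0,0,0.1],0],[-1,[0,0,0.2],0],[-1,[0,0,0.2],0],[-1,[0,0,0.2],0]]'; python3 -m creep '[[-1,[0,0,0.1],0],[-1,[0,0,0.1],0],[-1,[0,0,0.1],0]]'
```

```text
clock: 6.95
eef_pos: [503.0, 74.2, 231.2]
eef_rot: [3.141, -0.0, 1.513]
wrist_force: [1.0, 0.0, 0.4]
finger_gap: 10.6
finger_force: 40.0
clock: 7.35
eef_pos: [503.0, 74.2, 229.2]
eef_rot: [3.141, -0.0, 1.513]
wrist_force: [0.8, 0.4, 1.6]
finger_gap: 10.0
finger_force: 40.0
clock: 7.65
eef_pos: [503.1, 74.2, 228.2]
eef_rot: [3.141, -0.0, 1.513]
wrist_force: [0.2, 0.1, 2.1]
finger_gap: 10.1
finger_force: 40.0
```

```bash
for i in 1 2; do python3 -m creep '[[-1,[0,0,0.05],0],[-1,[0,0,0.1],0],[-1,[0,0,0.1],0],[-1,[0,0,0.1],0]]' | egrep 'force: \[|pos'; done; python3 -m creep '[[-1,[0,0,0.05],0],[-1,[0,0,0.05],0],[-1,[0,0,0.05],0]]'| egrep 'force: \[|pos'
```

```text
eef_pos: [503.0, 74.2, 227.1]
wrist_force: [-0.4, -0.3, 3.9]
eef_pos: [503.1, 74.2, 226.4]
wrist_force: [0.1, 0.0, 6.9]
eef_pos: [503.2, 74.2, 226.2]
wrist_force: [-1.8, -0.7, 10.1]
```

Contact came at the button depth, the force rose like a spring to about 4 N, and then it hit a hard stop. The button is fully in, so I'm withdrawing and retracing to the hole.

```bash
python3 -m creep '[[-1,[0,0,-0.5],0],[-1,[0,0,-1.5],0],[-1,[0,0,-3.15],0],[-1,[0,0,-3.15],0],[-1,[-2,0.3,-3.15],0],[-1,[-6,0.8,-3.15],0],[-1,[-10,1.4,-3.15],0],[-1,[-14,1.9,-3.15],0],[-1,[-18,2.5,-3.15],0],[-1,[-21,2.9,-3.15],0],[-1,[-22.57,3.08,-3.15],0],[-1,[-22.57,3.08,-3.15],0]]'; python3 -m creep '[[-1,[0,0,3],0],[-1,[0,0,7],0],[-1,[0,0,10],0],[-1,[0,0,10.5],0],[-1,[0,0,10.5],0],[-1,[0,0,10.5],0],[-1,[0,0,10.5],0],[-1,[0,0,10.5],0]]'
python3 - <<'E'
from h import *
go([520.7,-152.8,97.1],86.7)
im=manip.camera("scene")
c=cv2.resize(im[150:260,230:320],None,fx=5,fy=5,interpolation=2)[:,:,::-1]
cv2.imwrite("pics/c5.png",c)
E
```

```text
clock: 9.95
eef_pos: [520.5, -154.0, 256.3]
eef_rot: [-3.141, -0.0, 1.511]
wrist_force: [0.3, 0.7, -0.3]
finger_gap: 10.5
finger_force: 40.0
clock: 10.75
eef_pos: [521.1, -152.9, 153.2]
eef_rot: [3.14, 0.001, 1.513]
wrist_force: [-0.0, 0.8, -1.1]
finger_gap: 10.5
finger_force: 40.0
shift cm [ 0.014 -0.052  5.608] roll -0.001 at [ 521.1 -152.9  153.2] [1.799e+02 3.000e-02 8.669e+01] F [-0.02  0.76 -1.12] t 10.75
```

View pics/c5.png

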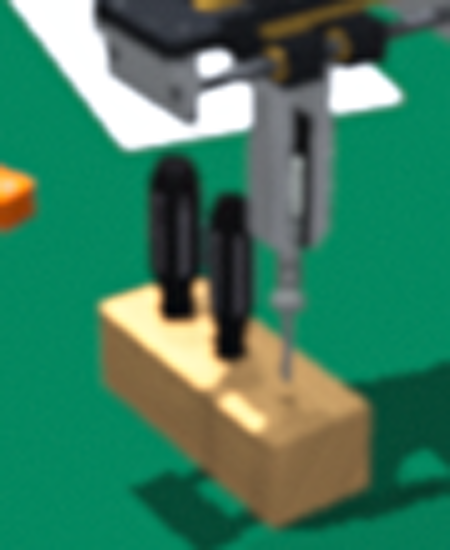

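The point at (287,375) hangs straight over the hole at (288,402). I'm lowering it.

```bash
python3 -m creep '[[-1,[0,0,0.5],0],[-1,[0,0,1],0],[-1,[0,0,1.5],0],[-1,[0,0,2],0],[-1,[0,0,2],0],[-1,[0,0,2],0]]'|egrep 'pos|t_force'; python3 -m creep '[[-1,[0,0,1],0],[-1,[0,0,2],0],[-1,[0,0,3],0],[-1,[0,0,3.3],0],[-1,[0,0,3.3],0],[-1,[0,0,3.3],0],[-1,[0,0,3.3],0]]'|egrep 'pos|t_force'
```

```text
eef_pos: [520.7, -152.9, 131.9]
wrist_force: [-0.4, -0.1, -0.6]
eef_pos: [520.8, -152.9, 99.0]
wrist_force: [-0.5, -0.9, -0.2]
```

```bash
python3 -m creep '[[-1,[0,0,0.1],0],[-1,[0,0,0.2],0],[-1,[0,0,0.2],0],[-1,[0,0,0.2],0],[-1,[0,0,0.2],0]]'|egrep 'pos|t_force'; python3 -m creep '[[-0.6,[0,0,0],0],[-0.6,[0,0,0],0],[-0.4,[0,0,0],0],[-0.2,[0,0,0],0],[-0.2,[0,0,0],0],[-0.2,[0,0,0],0]]' 20; python3 -m creep '[[-0.2,[0,0,-1],0],[-0.2,[0,0,-3],0],[-0.2,[0,0,-6],0],[-0.2,[0,0,-10],0],[-0.2,[0,0,-14],0],[-0.2,[0,0,-14],0],[-0.2,[0,0,-14],0],[-0.2,[0,0,-14],0]]'
python3 - <<'E'
from h import *
e=np.array([np.cos(np.radians(77.4)),np.sin(np.radians(77.4)),0])
go(np.array([514.8,128,240])+20*e,77.4)
im=manip.camera("scene")
c=cv2.resize(im[150:260,230:320],None,fx=5,fy=5,interpolation=2)[:,:,::-1]
cv2.imwrite("pics/c6.png",c)
E
```

```text
eef_pos: [520.9, -153.0, 97.8]
wrist_force: [-3.3, 0.3, 7.7]
clock: 13.2
eef_pos: [520.7, -152.9, 97.0]
eef_rot: [-3.142, -0.0, 1.513]
wrist_force: [0.0, 0.7, 0.3]
finger_gap: 37.0
finger_force: 0.0
clock: 14.0
eef_pos: [520.3, -152.7, 236.2]
eef_rot: [-3.14, -0.0, 1.513]
wrist_force: [-0.5, -0.9, -0.0]
finger_gap: 37.6
finger_force: 0.0
shift cm [29.97  -1.845 -0.366] roll 1.859 at [ 520.3 -152.7  236.2] [-1.7992e+02 -3.0000e-02  8.6690e+01] F [-0.46 -0.86 -0.04] t 14.0
```

View pics/c6.png

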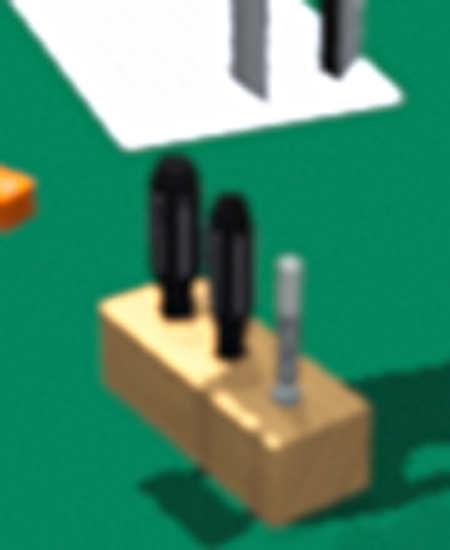

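The pin is seated, with its collar resting on the block at (287,395). Next is the plug.

```bash
python3 -m creep '[[-0.2,[4,-0.2,0],0.4],[-0.2,[8,-0.5,0],0.8],[-0.2,[12,-0.7,0],1.2],[-0.2,[16,-1,0],1.6],[-0.2,[20,-1.2,0],1.86],[-0.2,[24,-1.5,0],1.86],[-0.2,[27,-1.7,0],1.86],[-0.2,[29.5,-1.84,0],1.86],[-0.2,[29.95,-1.84,0],1.86],[-0.2,[29.95,-1.84,0],1.86],[-0.2,[29.95,-1.84,0],1.86],[-0.2,[29.95,-1.84,0],1.86]]'
python3 - <<'E'
from h import *
e=np.array([np.cos(np.radians(77.4)),np.sin(np.radians(77.4)),0])
X=np.array([514.8,128,0])+20*e
go(X+[0,0,166],77.4)
im=manip.camera("scene")
c=cv2.resize(im[150:290,330:450],None,fx=4,fy=4,interpolation=2)[:,:,::-1]
cv2.imwrite("pics/c7.png",c); cv2.imwrite("pics/scene7.png",im[:,:,::-1])
for z in(182,165,225): print(z,proj("scene",X+[0,0,z]))
E
```

```text
clock: 15.25
eef_pos: [519.7, 146.1, 236.9]
eef_rot: [-3.141, 0.0, 1.349]
wrist_force: [0.0, -0.3, -0.3]
finger_gap: 38.1
finger_force: 0.0
shift cm [ 0.125 -0.083  7.092] roll -0.017 at [519.7 146.1 236.9] [-1.7999e+02  1.0000e-02  7.7320e+01] F [ 0.01 -0.28 -0.3 ] t 15.25
182 [394.45390294 241.88786834]
165 [392.95011392 249.28426118]
225 [398.43367611 222.31333661]
```

View pics/c7.png

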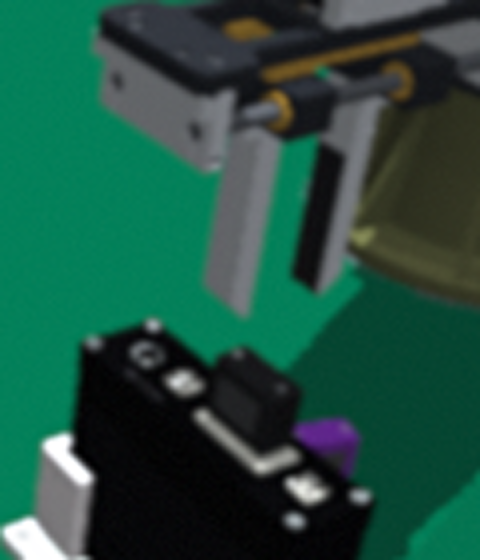

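The plug-top screws at (239,352) and (283,387) put its centre at px (395.1,242.2). The prediction was (394.5,241.9), so the fingers straddle it across the thin side. Descending.

```bash
python3 -m creep '[[-0.2,[0,0,2],0],[-0.2,[0,0,4],0],[-0.2,[0,0,4],0],[-0.2,[0,0,4],0],[-0.2,[0,0,4],0]]'
python3 - <<'E'
from h import *
e=np.array([np.cos(np.radians(77.4)),np.sin(np.radians(77.4)),0])
X=np.array([514.8,128,0])+20*e
go(X+[0,0,166],77.4)
E
```

```text
clock: 15.8
eef_pos: [520.1, 147.0, 198.2]
eef_rot: [3.14, -0.001, 1.35]
wrist_force: [0.1, -0.2, -0.6]
finger_gap: 37.4
finger_force: 0.0
shift cm [ 0.025 -0.103  3.222] roll -0.005 at [520.1 147.  198.2] [ 1.7992e+02 -4.0000e-02  7.7370e+01] F [ 0.14 -0.2  -0.57] t 15.8
```

```bash
python3 -m creep '[[-0.2,[0.02,-0.06,1],0],[-0.2,[0.02,-0.06,2.5],0],[-0.2,[0.02,-0.06,3.2],0],[-0.2,[0.02,-0.06,3.2],0],[-0.2,[0.02,-0.06,3.2],0],[-0.4,[0.02,-0.06,3.2],0],[-0.5,[0.02,-0.06,3.2],0],[-1,[0.02,-0.06,3.2],0],[-1,[0.02,-0.06,3.2],0],[-1,[0.02,-0.06,3.2],0],[-1,[0.02,-0.06,3.2],0],[-1,[0.02,-0.06,3.2],0]]' 20; python3 -c "
from h import *
s=manip.read_state();R=Ro.from_euler('xyz',s['eef_rot']);print(R.inv().apply(s['wrist_force']),s['moment'],s['finger_gap'])"
```

```text
clock: 17.0
eef_pos: [519.1, 147.6, 165.4]
eef_rot: [3.141, -0.0, 1.351]
wrist_force: [-2.1, -0.1, 4.8]
finger_gap: 19.7
finger_force: 20.0
[-0.58029793 -2.01209411 -4.77571034] [-0.04545509  0.52615142  0.00274065] 19.675606157668245
```

Tool x is cradle +y here. I'll tip toward +y in small steps along the natural arc and watch the force.

```bash
cat >f.sh <<'E'
egrep 'pos|t_force|gap'|tr '\n' ' ';echo
E
python3 -m creep '[[-1,[0.05,0,-0.02],0],[-1,[0.1,0,-0.04],0],[-1,[0.1,0,-0.04],0]]'|bash f.sh
python3 -m creep '[[-1,[0.05,0,-0.02],0],[-1,[0.1,0,-0.04],0],[-1,[0.1,0,-0.04],0]]'|bash f.sh
python3 -m creep '[[-1,[0.05,0,-0.02],0],[-1,[0.1,0,-0.04],0],[-1,[0.1,0,-0.04],0]]'|bash f.sh
```

```text
eef_pos: [519.2, 147.8, 165.4] wrist_force: [-3.8, -6.5, 4.5] finger_gap: 19.9 
eef_pos: [519.1, 148.0, 165.4] wrist_force: [-3.6, -11.2, 2.7] finger_gap: 19.9 
eef_pos: [519.2, 149.0, 165.6] wrist_force: [-2.4, -10.1, 0.2] finger_gap: 20.1
```

```bash
for i in 1 2; do python3 -m creep '[[-1,[0.05,0,-0.03],0],[-1,[0.1,0,-0.06],0],[-1,[0.1,0,-0.06],0]]'|bash f.sh; done
python3 -m creep '[[-1,[0.05,0,-0.03],0],[-1,[0.1,0,-0.06],0],[-1,[0.1,0,-0.06],0]]'|bash f.sh
```

```text
eef_pos: [519.3, 149.7, 165.7] wrist_force: [-2.2, -12.9, -2.2] finger_gap: 19.7 
eef_pos: [519.5, 150.5, 166.1] wrist_force: [-1.7, -12.7, -5.2] finger_gap: 20.0 
eef_pos: [519.7, 151.5, 166.5] wrist_force: [-1.7, -12.1, -6.1] finger_gap: 19.9
```

```bash
for i in 1 2; do python3 -m creep '[[-1,[0.05,0,-0.02],0],[-1,[0.1,0,-0.03],0],[-1,[0.1,0,-0.03],0]]'|bash f.sh; done
python3 - <<'E'
from h import *
im=manip.camera("scene")
c=cv2.resize(im[210:290,330:450],None,fx=6,fy=6,interpolation=2)[:,:,::-1]
cv2.imwrite("pics/c8.png",c)
E
```

```text
eef_pos: [519.9, 152.5, 166.9] wrist_force: [-1.7, -12.6, -5.5] finger_gap: 19.8 
eef_pos: [520.2, 153.5, 167.2] wrist_force: [-1.0, -11.4, -5.8] finger_gap: 20.0
```

View pics/c8.png

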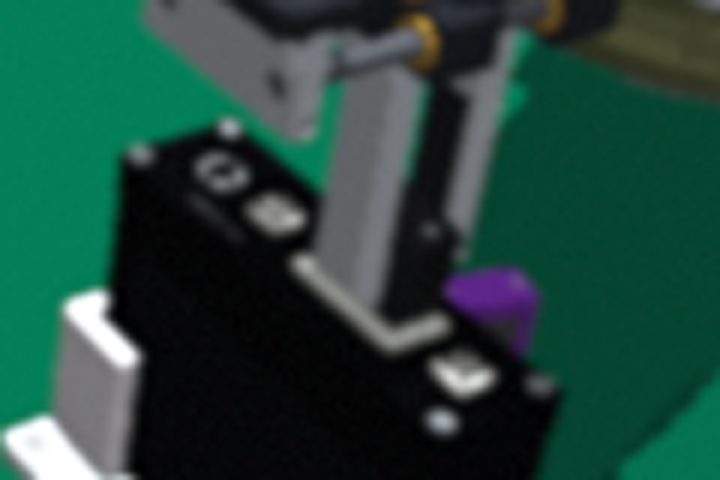

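The plug leans toward +y, with its top screw at (430,230), and the recorder is still seated. Now I'll rock the other way with a steady light pull.

```bash
for i in 1 2 3; do python3 -m creep '[[-1,[-0.05,0,-0.01],0],[-1,[-0.1,0,-0.02],0],[-1,[-0.15,0,-0.03],0],[-1,[-0.15,0,-0.03],0]]'|bash f.sh; done
```

```text
eef_pos: [520.0, 153.4, 167.9] wrist_force: [0.2, -5.6, -10.2] finger_gap: 19.8 
eef_pos: [520.0, 152.8, 169.2] wrist_force: [-0.1, 1.8, -9.3] finger_gap: 19.7 
eef_pos: [519.8, 151.3, 169.7] wrist_force: [-1.2, 4.1, -7.0] finger_gap: 20.0
```

```bash
for i in 1 2 ; do python3 -m creep '[[-1,[-0.05,0,-0.01],0],[-1,[-0.1,0,-0.02],0],[-1,[-0.15,0,-0.03],0],[-1,[-0.15,0,-0.03],0]]'|bash f.sh; done
```

```text
eef_pos: [519.6, 150.2, 170.2] wrist_force: [-1.1, 7.6, -7.1] finger_gap: 19.6 
eef_pos: [519.3, 148.8, 170.8] wrist_force: [-3.5, 7.3, -3.6] finger_gap: 19.8
```

```bash
cat > rec.py <<'E'
from h import *
s=cv2.imread("pics/scene0.png");im=manip.camera("scene")[:,:,::-1]
for p in([419.8,273.5],[367.8,230.6],[352.8,234.8],[403.2,279.7]): print((spot(im,p,3)-spot(s,p,3)).round(2),end=" ")
cv2.imwrite("pics/last.png",im)
E
python3 rec.py; python3 -m creep '[[-1,[-0.05,0,0],0],[-1,[-0.1,0,0],0],[-1,[-0.15,0,0],0],[-1,[-0.15,0,0],0]]'|bash f.sh
```

```text
[0.48 0.35] [-0.    0.01] [0.18 0.1 ] [0.   0.01] eef_pos: [519.1, 147.8, 171.1] wrist_force: [-1.7, 11.3, -2.3] finger_gap: 19.7
```

Recorder still down (screw shift ≈0 px). Continuing toward −y.

```bash
for i in 1 2 ; do python3 -m creep '[[-1,[-0.05,0,-0.01],0],[-1,[-0.1,0,-0.02],0],[-1,[-0.15,0,-0.03],0],[-1,[-0.15,0,-0.03],0]]'|bash f.sh; done; python3 rec.py
```

```text
eef_pos: [518.9, 146.5, 171.4] wrist_force: [-1.3, 11.8, -2.9] finger_gap: 19.9 
eef_pos: [518.5, 145.0, 171.9] wrist_force: [-1.9, 10.8, -1.9] finger_gap: 19.9 
[-0.03  0.11] [0.   0.01] [0.19 0.1 ] [0.   0.01]
```

```bash
for i in 1 2 ; do python3 -m creep '[[-1,[-0.05,0,-0.02],0],[-1,[-0.1,0,-0.04],0],[-1,[-0.15,0,-0.06],0],[-1,[-0.15,0,-0.06],0]]'|bash f.sh; done; python3 rec.py; python3 -c "
import cv2
im=cv2.imread('pics/last.png');cv2.imwrite('pics/c9.png',cv2.resize(im[210:290,330:450],None,fx=6,fy=6,interpolation=2))"
```

```text
eef_pos: [518.2, 143.4, 172.3] wrist_force: [-1.0, 10.4, -2.6] finger_gap: 20.2 
eef_pos: [517.9, 141.9, 172.8] wrist_force: [-0.2, 10.0, -3.8] finger_gap: 20.0 
[-0.1   0.04] [-0.01  0.01] [-0.11 -0.11] [0.   0.01]
```

View pics/c9.png

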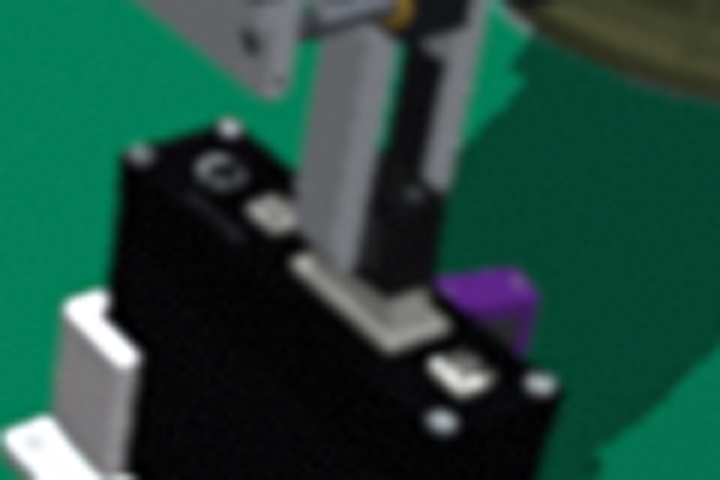

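The plug is clearly up, with its white nose showing at (390,300), and leans toward −y; the recorder is down. Rocking back toward +y.

```bash
for i in 1 2 3; do python3 -m creep '[[-1,[0.05,0,0],0],[-1,[0.1,0,0],0],[-1,[0.15,0,0],0],[-1,[0.15,0,0],0]]'|bash f.sh; done; python3 rec.py
```

```text
eef_pos: [518.0, 142.1, 172.7] wrist_force: [-4.7, 2.4, 3.4] finger_gap: 19.9 
eef_pos: [518.4, 142.7, 172.5] wrist_force: [-4.1, -4.1, 2.4] finger_gap: 20.2 
eef_pos: [518.6, 143.8, 172.2] wrist_force: [-4.3, -6.4, 2.3] finger_gap: 20.0 
[-0.02  0.11] [-0.    0.01] [ 0.01 -0.01] [0.   0.01]
```

```bash
python3 -m creep '[[-1,[0.05,0,-0.04],0],[-1,[0.1,0,-0.08],0],[-1,[0.15,0,-0.1],0],[-1,[0.15,0,-0.1],0]]'|bash f.sh;  for i in 1 2; do python3 -m creep '[[-1,[0.05,0,-0.02],0],[-1,[0.1,0,-0.04],0],[-1,[0.15,0,-0.06],0],[-1,[0.15,0,-0.06],0]]'|bash f.sh; done; python3 rec.py
```

```text
eef_pos: [518.6, 145.1, 172.5] wrist_force: [-3.6, -7.0, -3.4] finger_gap: 19.8 
eef_pos: [518.9, 146.4, 173.0] wrist_force: [-4.8, -10.1, -3.5] finger_gap: 19.9 
eef_pos: [519.2, 147.9, 173.5] wrist_force: [-3.2, -7.8, -4.4] finger_gap: 20.0 
[0.48 0.36] [0.01 0.  ] [ 0.01 -0.  ] [-0.    0.01]
```

```bash
for i in 1 2 3; do python3 -m creep '[[-1,[0.05,-0.01,-0.02],0],[-1,[0.1,-0.01,-0.04],0],[-1,[0.15,-0.02,-0.06],0],[-1,[0.15,-0.02,-0.06],0]]'|bash f.sh; done; python3 rec.py
```

```text
eef_pos: [519.4, 149.2, 174.0] wrist_force: [-2.0, -9.4, -6.0] finger_gap: 20.2 
eef_pos: [519.6, 150.8, 174.6] wrist_force: [-1.6, -8.3, -6.0] finger_gap: 20.1 
eef_pos: [519.9, 152.2, 175.2] wrist_force: [0.1, -9.1, -6.8] finger_gap: 19.9 
[-0.09  0.11] [0.01 0.01] [0.1  0.04] [-0.    0.01]
```

```bash
for i in 1 2; do python3 -m creep '[[-1,[0.05,0,-0.01],0],[-1,[0.1,0,-0.03],0],[-1,[0.15,0,-0.04],0],[-1,[0.15,0,-0.04],0]]'|bash f.sh; done; python3 rec.py;  python3 -c "
import cv2
im=cv2.imread('pics/last.png');cv2.imwrite('pics/c10.png',cv2.resize(im[210:290,330:450],None,fx=6,fy=6,interpolation=2))"
```

```text
eef_pos: [520.3, 153.9, 175.8] wrist_force: [-0.2, -7.3, -4.3] finger_gap: 19.8 
eef_pos: [520.7, 156.0, 176.7] wrist_force: [-2.1, -3.2, -0.7] finger_gap: 20.0 
[-0.12  0.09] [0.01 0.01] [-0.11 -0.11] [0.   0.01]
```

The force dropped off, so the −y end is free. I've now viewed 11 pictures, one over the limit of 10, so I'll go on by numbers only. Rocking back toward −y to free the other end.

```bash
for i in 1 2 3 4; do python3 -m creep '[[-1,[-0.05,0,-0.01],0],[-1,[-0.1,0,-0.02],0],[-1,[-0.15,0,-0.03],0],[-1,[-0.15,0,-0.03],0]]'|bash f.sh; done; python3 rec.py
```

```text
eef_pos: [520.4, 155.8, 177.2] wrist_force: [1.6, 1.6, -2.1] finger_gap: 20.3 
eef_pos: [520.1, 154.5, 177.7] wrist_force: [0.5, 4.4, -0.1] finger_gap: 20.2 
eef_pos: [519.8, 153.5, 177.9] wrist_force: [1.6, 7.5, -2.8] finger_gap: 19.8 
eef_pos: [519.6, 152.0, 178.5] wrist_force: [1.3, 7.7, 0.1] finger_gap: 20.0 
[-0.07  0.12] [-0.    0.01] [0.18 0.1 ] [-0.    0.01]
```

```bash
for i in 1 2 3 4; do python3 -m creep '[[-1,[-0.05,0,-0.02],0],[-1,[-0.1,0,-0.04],0],[-1,[-0.15,0,-0.05],0],[-1,[-0.15,0,-0.05],0]]'|bash f.sh; done; python3 rec.py
```

```text
eef_pos: [519.3, 150.3, 179.2] wrist_force: [-0.4, 6.2, 3.5] finger_gap: 19.6 
eef_pos: [518.9, 148.9, 179.7] wrist_force: [-0.8, 7.0, 3.0] finger_gap: 20.0 
eef_pos: [518.6, 147.5, 180.1] wrist_force: [1.0, 6.4, 1.8] finger_gap: 20.1 
eef_pos: [518.3, 146.0, 180.5] wrist_force: [1.0, 7.1, 1.4] finger_gap: 20.2 
[-0.01  0.11] [0.   0.01] [0.01 0.01] [0.   0.01]
```

```bash
for i in 1 2 3; do python3 -m creep '[[-1,[-0.05,0,-0.03],0],[-1,[-0.1,0,-0.06],0],[-1,[-0.15,0,-0.08],0],[-1,[-0.15,0,-0.08],0]]'|bash f.sh; done; python3 rec.py; python3 -c "
from h import *
s=manip.read_state();print(s['clock'],s['moment'])
im=cv2.imread('pics/last.png')
for v in range(246,272): print(v,' '.join('%3d'%x for x in im[v,382:412].mean(1)))"
```

```text
eef_pos: [517.8, 144.5, 181.1] wrist_force: [1.5, 6.1, -0.2] finger_gap: 19.9 
eef_pos: [517.5, 142.8, 181.8] wrist_force: [1.0, 6.4, -1.5] finger_gap: 20.0 
eef_pos: [517.1, 141.3, 182.4] wrist_force: [2.4, 6.2, -3.2] finger_gap: 19.9 
[-0.09  0.06] [0.01 0.01] [0.12 0.05] [-0.    0.01] 32.75 [ 1.26558929 -0.32007169 -0.01918232]
246  50  70  85 101 113 120 121 112  85  50  31  24  16  15  17  14  13  13  13  13  15  21  34  40  40  39  41  40  41  41
247  48  63  72  91 110 119 119 107  77  47  31  24  14  15  15  17  13  16  14  11  16  23  34  39  42  39  39  39  40  40
248  65  78  76  79  97 113 116  98  66  40  29  23  16  15  16  14  15  14  13  13  17  25  36  41  38  40  39  41  40  40
249  74  92  89  80  85  99 107  89  54  33  26  22  16  16  15  16  15  14  15  16  17  28  35  39  40  41  40  41  40  40
250  79  96  98  92  86  89  93  75  42  24  22  18  16  15  16  14  15  14  17  15  21  29  36  41  39  40  40  41  40  40
251  83  98 100  98  95  92  85  66  40  21  15  14  13  16  17  17  15  17  17  17  21  31  39  39  40  41  41  41  40  40
252  96  98 101 101  99
[... 1756 characters left out ...]
  95 123 140 148 155 153 136 114  96  82  64  45  26  12   5   7   6   4   6   8
267   4   4   4   4   4   7   5   8  11  28  57  92 125 138 137 120  92  67  46  31  18   8   7  12  17  17  12   7   4   5
268   5   4   3   5   4   4   5   3   4   8  24  51  80  88  76  61  40  22  10  13  25  29  31  38  47  43  32  20   9   5
269   4   6   3   4   6   6   5   4   5   6  10  19  33  36  28  18  12   7  13  56 103 109  85  82  88  81  72  53  25   8
270   4   4   3   4   5   4   4   7   6   9   9   9  11  12  11   8   7   5  25  97 169 182 154 144 146 130 109  81  45  19
271   6   6   2   4   4   4   5   7   7   8  10  10  10   9   9  12   9   8  25  87 163 197 204 205 198 171 137 104  72  50
```

```bash
python3 -c "
from h import *
im=cv2.imread('pics/last.png')
for v in range(224,254): print(v,' '.join('%3d'%x for x in im[v,388:412].mean(1)))
X=np.array([514.8,128,0]);a=np.radians(77.4);ey=np.array([np.cos(a),np.sin(a),0]);ex=np.array([np.sin(a),-np.cos(a),0])
for y in(0,40):
  for z in(160,200): print(y,z,proj('scene',X+ey*y+[0,0,z]))
"
```

```text
224 101 105 113 120 121 117 104  76  42  22  15  14  15  16  38  76 106 118 119 113  99  84  73  73
225 101 108 116 119 120 116 100  69  35  17  15  15  13  18  43  82 110 119 119 111  95  81  73  71
226 102 111 118 121 120 114  93  60  30  15  16  17  14  22  51  88 113 120 118 107  91  77  70  73
227 101 110 118 121 119 110  87  55  27  14  14  14  15  27  61  96 115 121 119 106  88  75  71  71
228 103 110 118 122 118 108  83  50  24  14  15  15  16  32  68 101 117 123 120 107  87  74  72  69
229 103 113 119 120 118 102  75  43  21  13  15  13  16  39  76 107 119 121 115 102  84  72  68  60
230 106 114 120 119 113  93  61  32  18  14  16  13  19  46  84 111 119 118 109  94  79  69  59  48
231 109 117 121 118 106  80  44  25  16  15  15  15  24  54  91 113 120 118 105  89  74  61  51  43
232 110 118 121 117 103  69  35  19  16  16  14  16  28  62  97 114 121 117 102  82  67  55  43  41
233 110 119 120 116  95  60  30  20  19  18  16  17  33  70 102 118 120 113  95  71  53  47  40  39
234 112 119 120 114  91  52  23  18  19  18  17  18  38  75 105 120 121 110  86  60  42  40  40  40

[... 1337 characters left out ...]
16  14  15  14  13  13  17  25  36  41  38  40  39  41  40  40
249 107  89  54  33  26  22  16  16  15  16  15  14  15  16  17  28  35  39  40  41  40  41  40  40
250  93  75  42  24  22  18  16  15  16  14  15  14  17  15  21  29  36  41  39  40  40  41  40  40
251  85  66  40  21  15  14  13  16  17  17  15  17  17  17  21  31  39  39  40  41  41  41  40  40
252  92  78  61  41  25  15  13  13  17  16  16  17  20  24  29  35  38  40  39  40  40  39  39  40
253 100  96  85  70  51  31  17  16  15  21  28  37  47  50  43  39  39  42  38  39  41  41  42  41
0 160 [385.48384041 245.60984352]
0 200 [388.77229792 228.23870719]
40 160 [399.85155941 257.4917882 ]
40 200 [403.7320358  239.71042021]
```

Edge slopes show the plug about 0.08 rad toward −y, with the +y end of the nose out at the mouth. Moving the grip back over the socket's centre (y≈147.6) should stand it upright against the +y wall.

```bash
for i in 1 2 3; do python3 -m creep '[[-1,[0.1,0,0],0],[-1,[0.2,0,0],0],[-1,[0.2,0,0],0]]'|bash f.sh; done; python3 rec.py; python3 -c "
from h import *
im=cv2.imread('pics/last.png')
for v in range(236,264): print(v,' '.join('%3d'%x for x in im[v,388:416].mean(1)))"
```

```text
eef_pos: [517.4, 142.6, 182.4] wrist_force: [0.4, 0.6, -0.4] finger_gap: 20.2 
eef_pos: [517.8, 144.8, 182.3] wrist_force: [-0.6, -0.6, -0.1] finger_gap: 20.3 
eef_pos: [518.3, 146.8, 182.3] wrist_force: [-0.6, -0.0, -0.3] finger_gap: 20.2 
[0.27 0.25] [0.   0.01] [-0.01 -0.01] [-0.    0.01] 236  98 101 111 118 120 114  94  56  28  18  19  19  19  18  35  68 100 116 118 106  78  50  40  39  40  40  40  41
237  99 105 112 120 121 114  87  49  24  17  18  21  23  25  31  52  82 103 111  97  69  46  38  41  41  40  40  41
238 102 108 115 119 120 111  83  43  21  18  21  25  38  46  42  37  52  74  92  86  62  44  39  40  40  40  39  40
239 101 110 118 122 119 106  74  37  20  18  20  30  49  62  54  33  28  46  65  67  53  42  39  40  42  39  41  39
240 102 111 119 121 116  98  64  31  19  18  21  25  38  48  44  29  22  27  39  47  42  39  41  41  40  39  41  39
241 101 112 118 119 115  92  53  23  15  18  19  21  24  28  24  19  16  18  27  35  40  40  38  40  41  40  42  39
242 103 111 120 121 114  88  49  19  13  15  18  17  19  18  16  17  14  16  23  33  38  39  40  40  41  39  39
[... 1740 characters left out ...]
 100
258  95  96  99 100 101 100 100  99  95 100 114 125 127 128 125 112  98  91  90  90  88  88  90  89  88  89  90  92
259 106  94  94  98 100 101 101 101 101 109 121 126 130 128 122  99  75  76  83  88  90  90  89  89  88  87  87  88
260 123 102  88  91  96  99 100 101 103 110 122 126 128 127 117  86  50  46  66  79  84  84  84  83  84  79  77  75
261 127 118 101  87  87  91  96  98 102 113 123 127 128 126 110  75  33  21  38  54  64  70  70  69  70  68  64  63
262 106 123 119 102  85  80  87  95 102 115 123 128 128 127 116  88  46  18  12  27  40  49  58  60  59  59  57  55
263  69 101 120 120 104  84  78  86  99 114 127 133 136 141 137 116  75  32   7   9  17  32  42  49  50  51  47  48
```

```bash
python3 -c "
from h import *
print(manip.read_state()['clock'])
im=cv2.imread('pics/scene7.png')
for v in range(244,266): print(v,' '.join('%3d'%x for x in im[v,392:414].mean(1)))
im=cv2.imread('pics/scene0.png')
for v in range(250,262): print(v,' '.join('%3d'%x for x in im[v,392:414].mean(1)))"
```

```text
33.7
244  23  25  25  23  24  26  23  24  25  29  34  38  41  40  42  41  41  40  42  39  41  41
245  21  24  23  23  24  24  28  31  34  30  28  31  36  40  41  39  41  41  40  41  40  40
246  17  21  23  24  24  26  34  47  52  41  28  25  31  35  39  42  42  40  39  42  40  40
247  15  17  19  22  22  23  32  47  55  44  26  21  25  32  39  39  40  41  40  42  40  42
248  17  16  16  19  20  21  26  36  39  32  23  21  21  29  37  40  40  41  41  40  40  40
249  24  20  15  16  17  21  23  23  24  20  18  15  19  28  37  40  41  41  40  40  40  41
250  30  26  20  17  17  18  18  19  18  16  13  13  21  29  37  41  39  42  39  40  40  40
251  34  31  25  20  15  17  15  15  15  12  14  15  22  32  39  42  41  41  41  41  39  41
252  35  33  25  19  14  17  16  12  12  14  14  15  26  34  40  41  40  39  39  41  39  39
253  34  31  25  18  13  14  15  11  11  14  14  18  27  38  40  41  41  41  42  42  42  43
254  34  29  23  17  14  16  14  15  14  14  13  19  30  39  44  47  50  54  58  60  60  61
255  33  27  19  16  14  15  13  14  12  10  13  25  46  56  62  63  67  72  79  83
[... 1332 characters left out ...]
  12  12  11  29  52  71  79  84  87  96 105 112 110 108
255  32  26  19  15  15  16  16  13  10  10  17  41  79 103 108 114 120 128 140 147 145 140
256  34  25  19  15  15  14  13  14  12  12  25  65 110 136 141 142 143 147 152 155 153 152
257  30  23  18  15  17  13  14  13  11  13  40  86 132 151 154 152 151 152 152 153 153 152
258  24  20  17  16  16  13  15  13  12  15  39  87 129 151 156 155 154 153 154 154 153 154
259  15  15  17  14  16  13  12  14  12  12  25  55  97 129 147 154 155 154 153 153 151 149
260  21  13  11  14  16  14  14  14  17  15  18  24  49  87 121 140 143 141 138 136 133 128
261  50  25  13  12  14  14  19  26  38  58  67  57  35  40  71  95 104 103  99  98  94  90
```

The plug is free but still about 0.09 rad toward −y, judging by its edge slope against the upright reference. I'll use the socket's +y wall to stand it up: re-centre the nose, dip slightly, then move toward +y.

```bash
cat > tilt.py <<'E'
from h import *
import subprocess
im=manip.camera("scene")[:,:,::-1];cv2.imwrite("pics/last.png",im);g=im.mean(2)
L=[]
for v in range(225,262):
    # shell's +y edge: dark shell (<24) to right, plain green (36..44) beyond, no finger
    for u in range(396,412):
        if g[v,u]<=27<g[v,u+1] and g[v,u-3:u+1].max()<28 and 34<g[v,u+3]<45 and 34<g[v,u+5]<45: L.append((v,u+(27-g[v,u])/(g[v,u+1]-g[v,u])));break
L=np.array(L);p=np.polyfit(L[:,0],L[:,1],1);print("rows",L[0,0],L[-1,0],"slope",p[0].round(3),"lean to -y ~",round((p[0]+.225)/.43/2.25*2.25/2.25*2.25,3))
E
python3 -m creep '[[-1,[-0.1,0,0],0],[-1,[-0.25,0,0],0],[-1,[-0.35,0,0],0],[-1,[-0.35,0,0.1],0],[-1,[-0.35,0,0.2],0],[-1,[-0.35,0,0.2],0]]'|bash f.sh
python3 tilt.py
for i in 1 2 ; do python3 -m creep '[[-1,[0.1,0,0],0],[-1,[0.2,0,0],0],[-1,[0.2,0,0],0]]'|bash f.sh; done; python3 tilt.py
```

```text
eef_pos: [517.6, 143.2, 180.5] wrist_force: [-0.8, -1.1, 3.3] finger_gap: 20.0 
rows 238.0 254.0 slope 0.003 lean to -y ~ 0.531
eef_pos: [518.0, 145.3, 180.5] wrist_force: [-0.6, -0.8, 4.0] finger_gap: 19.9 
eef_pos: [518.5, 147.5, 180.4] wrist_force: [0.6, 0.3, 3.7] finger_gap: 19.6 
rows 242.0 253.0 slope -0.152 lean to -y ~ 0.171
```

```bash
python3 -m creep '[[-1,[0,0,-0.3],0],[-1,[0,0,-0.7],0],[-1,[0,0,-0.7],0],[-1,[-0.3,0,-0.7],0],[-1,[-0.7,0,-0.7],0],[-1,[-0.7,0,-0.7],0],[-1,[-0.7,0,-0.7],0]]'|bash f.sh
for i in 1 2 3; do python3 -m creep '[[-1,[0,0,0.1],0],[-1,[0,0,0.1],0],[-1,[0,0,0.1],0]]'|bash f.sh; done
```

```text
eef_pos: [516.8, 140.2, 187.3] wrist_force: [0.2, -0.8, -0.9] finger_gap: 19.8 
eef_pos: [516.8, 140.4, 186.3] wrist_force: [0.2, 0.1, 0.0] finger_gap: 19.5 
eef_pos: [516.8, 140.3, 185.3] wrist_force: [0.7, 0.1, 0.3] finger_gap: 19.9 
eef_pos: [516.8, 140.3, 184.3] wrist_force: [-0.3, -0.3, -0.7] finger_gap: 20.0
```

```bash
for i in 1 2 3; do python3 -m creep '[[-1,[0,0,0.1],0],[-1,[0,0,0.1],0],[-1,[0,0,0.1],0]]'|bash f.sh; done
```

```text
eef_pos: [516.8, 140.3, 183.3] wrist_force: [-0.1, 0.7, -0.2] finger_gap: 19.8 
eef_pos: [516.9, 140.4, 182.7] wrist_force: [-2.0, 0.0, 4.7] finger_gap: 19.8 
eef_pos: [517.1, 140.5, 182.4] wrist_force: [-3.9, 0.9, 12.3] finger_gap: 19.6
```

```bash
for i in 1 2 3; do python3 -m creep '[[-1,[0,0,0.05],0],[-1,[0,0,0.1],0],[-1,[0,0,0.1],0]]'|bash f.sh; done; python3 tilt.py
```

```text
eef_pos: [517.2, 140.7, 182.0] wrist_force: [-5.7, 1.6, 16.3] finger_gap: 19.5 
eef_pos: [517.3, 141.0, 181.4] wrist_force: [-5.3, 3.9, 19.3] finger_gap: 20.0 
eef_pos: [517.5, 141.3, 180.6] wrist_force: [-6.8, 5.3, 22.3] finger_gap: 19.9 
rows 240.0 252.0 slope -0.163 lean to -y ~ 0.145
```

```bash
sed -i 's/\/.43\/2.25\*2.25\/2.25\*2.25/\/.43\/2.25/' tilt.py; python3 -m creep '[[-1,[0,0,0.05],0],[-1,[0,0,0.1],0],[-1,[0,0,0.1],0]]'|bash f.sh; python3 tilt.py; python3 -m creep '[[-1,[0,0,-0.4],0],[-1,[0,0,-0.8],0],[-1,[0,0,-0.8],0],[-1,[0,0,-0.8],0],[-1,[0,0,-0.8],0]]'|bash f.sh;python3 tilt.py; python3 rec.py; python3 -c "
from h import *
print(manip.read_state()['clock'])
im=cv2.imread('pics/last.png')
for v in range(230,266): print(v,' '.join('%3d'%x for x in im[v,382:410].mean(1)))"
```

```text
eef_pos: [517.5, 141.5, 179.9] wrist_force: [-7.0, 7.2, 23.6] finger_gap: 20.1 
rows 240.0 253.0 slope -0.226 lean to -y ~ -0.001
eef_pos: [516.7, 140.2, 184.9] wrist_force: [-0.5, 0.1, -0.3] finger_gap: 20.2 
rows 238.0 251.0 slope -0.301 lean to -y ~ -0.078
[-0.09  0.06] [0.01 0.01] [ 0.   -0.02] [-0.    0.01] 39.4
230  98 100  99 100  98 103 112 120 120 118 102  69  34  19  18  17  14  16  28  63  96 116 120 116 102  85  74  67
231  99 100  99  98  99 102 110 119 120 115  95  60  30  20  17  19  17  17  34  69 102 118 121 113  99  84  72  61
232 101  99 100  99  99 104 110 118 122 114  89  52  26  19  20  22  19  20  39  74 106 120 120 111  95  79  65  56
233  99  99  99 100 100 107 114 119 119 112  82  44  23  19  18  21  20  22  35  67  98 115 118 108  87  65  54  46
234  99  98  99 100 101 109 117 120 119 107  75  38  21  18  21  23  28  32  33  47  73  97 108  99  73  52  42  40
235  98  99  99  98 101 111 117 121 118 100  68  34  20  19  22  27  42  51  46  37  43  65  83  83  63  46  39  38
236  99  99  99  98 101 110 119 121 117  95  59  29  19  18  20  27  45  56  52  35  
[... 2694 characters left out ...]
  88
260   8  28  58  89 118 131 121  91  56  39  52  76  98 105  99 100 116 125 111  76  34  17  24  47  67  79  84  84
261   5   7  24  50  83 113 126 118  90  58  38  46  63  67  59  63  87 111 123 108  75  35  14  20  39  54  65  69
262   5   3   7  18  44  76 107 123 119  96  62  37  29  24  23  31  53  80 108 122 112  80  43  16  16  28  40  51
263   4   8   5   4  17  39  70 102 121 122 100  68  40  20  23  42  60  74 102 129 137 118  77  32   8   9  20  32
264   4   5   5   5   5  12  34  66 100 121 124 111  83  60  63  84 104 114 125 140 143 124  84  39  10   7   9  17
265   6   6   6   3   1   6  14  34  65  96 123 139 144 138 132 142 148 138 131 127 116  92  61  28   8   8   6   6
```

The edge slope now matches the upright reference. The plug is raised about 19.8 mm (5.8 mm clear) and sits 7 mm toward −y, so I'm raising it a bit and centring it over the socket.

```bash
python3 -m creep '[[-1,[0,0,-0.3],0],[-1,[0,0,-0.6],0],[-1,[0.2,0,-0.6],0],[-1,[0.4,0,-0.6],0],[-1,[0.6,0,-0.6],0],[-1,[0.74,0.04,-0.6],0],[-1,[0.74,0.04,-0.6],0],[-1,[0.74,0.04,-0.6],0],[-1,[0.74,0.04,-0.6],0],[-1,[0.74,0.04,-0.6],0]]' 30|bash f.sh; python3 tilt.py; python3 rec.py; python3 -c "
from h import *
go([519.2,147.5,191]);im=cv2.imread('pics/last.png');print(spot(im,[401.5,235.5],3))
for v in range(229,250): print(v,' '.join('%3d'%x for x in im[v,394:412].mean(1)))
b=cv2.imread('pics/scene7.png')
for p in([382.6,0],):pass
d=cv2.absdiff(im,cv2.imread('pics/scene0.png')).max(2)
ys,xs=np.where(cv2.erode((d>60).astype(np.uint8),np.ones((2,2)))>0);import collections
print(collections.Counter(zip((xs//40*40).tolist(),(ys//40*40).tolist())))"
```

```text
eef_pos: [518.8, 147.4, 191.3] wrist_force: [0.8, -0.3, -0.8] finger_gap: 20.0 
rows 237.0 249.0 slope -0.188 lean to -y ~ 0.038
[0.27 0.24] [0.   0.01] [0.01 0.02] [0.   0.01] shift cm [0.016 0.033 0.035] roll 0 at [518.8 147.4 191.3] [180.    -0.    77.39] F [ 0.72 -0.38 -0.56] t 40.5
[403.54805195 234.42337662]
229 120 111  82  44  22  18  15  15  14  21  50  88 113 120 117 109  90  73
230 117 104  74  37  18  20  19  16  15  27  60  96 116 122 120 107  84  64
231 116  95  62  31  18  21  22  21  18  32  65 100 117 122 122 106  78  52
232 114  91  53  25  20  20  21  20  20  30  61  96 115 121 116  97  69  44
233 113  87  48  24  19  20  19  21  21  29  47  77 100 111 105  82  55  40
234 111  82  43  21  20  20  21  29  43  45  41  49  70  87  86  66  46  40
235 103  74  35  20  19  22  22  40  61  65  50  32  38  52  55  46  41  40
236  94  59  29  16  18  20  21  32  51  53  41  24  21  27  32  35  38  39
237  90  50  20  15  16  18  21  24  29  32  26  18  18  20  30  37  40  40
238  88  48  21  16  13  16  18  20  20  20  19  15  14  19  30  36  40  40
239  85  46  26  18  17 
[... 737 characters left out ...]
49  25  16  12  13  17  17  14  15  15  16  16  20  31  38  40  40  40  38
Counter({(480, 0): 1264, (440, 0): 1103, (400, 160): 1007, (360, 160): 967, (360, 200): 813, (440, 40): 774, (400, 40): 699, (400, 80): 543, (520, 160): 459, (440, 80): 434, (400, 200): 397, (400, 120): 370, (520, 80): 207, (520, 200): 203, (520, 40): 170, (360, 40): 169, (400, 240): 151, (360, 240): 150, (440, 120): 132, (480, 200): 122, (320, 160): 116, (440, 160): 114, (360, 80): 104, (480, 40): 103, (480, 160): 88, (360, 120): 86, (480, 80): 67, (520, 120): 64, (520, 0): 54, (480, 120): 49, (440, 240): 43, (440, 200): 40, (400, 0): 33, (360, 280): 29, (320, 280): 22, (360, 320): 16, (320, 200): 12, (480, 240): 5})
```

The plug is upright (lean no more than about 0.04 rad), centred over the socket and about 12 mm clear. The recorder is down, and nothing has changed around the tool block.

```bash
python3 -c "
from cell import manip
print(manip.sign_off())"
```

```text
the job is handed in; nothing more can be done
None
```

The job is handed in at about 40.5 s: button pressed to its hard stop, pin tool back in its hole, and plug rocked free and held upright (lean about 0.04 rad) about 12 mm above the socket. The recorder read as down in every check, though the upward pull briefly reached about 10 N (its weight is 8 N), I pressed the nose on the socket rim at up to 24 N to straighten the plug, and I viewed 11 pictures against the limit of 10.

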